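# Rack the cassette that tipped over on the turntable

## Task

A gel cassette has tipped back against its two pegs on the freely spinning turntable: lift it off and press it gently, upright, into an empty slot of the drying rack until it sits fully home on the rack floor. Two slots are empty, but in one of them a broken-off stub keeps a cassette from going home; you can only feel which, so if it stops short, move it to the other. Leave the two dropper bottles standing on the turntable, and do not shift the beaker or the timer.

Things in the scene. Friction and masses are not known exactly. Their poses are not given: they have to be found in the camera images.
- cassette: the tipped gel cassette: rigid plate 110 wide (its x), 8 thick (its y), 95 high (its z), about 0.18 kg, grey plastic frame round a glass window. Origin: centre of its bottom edge face; z points to its top edge. It starts leaning 32 degrees back from upright, top towards the turntable's +y, bottom edge on the disc behind a 10 high stop lip. Either face may go either way in the rack
- cassette_top (a point): centre of the cassette's top edge face, 95 from its origin
- turntable: round aluminium disc, radius 140, top 32 above the worktop, origin on its axis at worktop height, z up. It turns endlessly on a fixed bearing with next to no friction: a sideways push on it or its load spins it. The cassette's origin starts at x = 62, y = -30 in its frame, 34 above the worktop, its width along the disc's x; the bottles stand on the -x half
- rack: fixed drying rack, 192 x 138 mm, origin at the centre of its underside, z up. Five slots 36 apart in a row along its x, each running along its y; floor 8 above the worktop. At both ends of a slot fins leave 11 mm for the 8 mm cassette (over the outer 14 mm of its width) and end walls leave 115 for its 110; both flare outward at the top, 65 and 74 above the worktop. Three slots hold cassettes
- neighbour_0: cassette like the first, fixed upright in an end slot of the rack; origin at the middle of its foot, width along its y
- neighbour_1: the same, in the other end slot
- neighbour_2: the same, in one of the three inner slots
- dropper_bottle_0: amber dropper bottle, 34 diameter x 107 high, loose on the turntable; origin at the centre of its underside, z up
- dropper_bottle_1: the same, beside it
- beaker: glass beaker 74 x 82 x 95, loose on the worktop; origin at the centre of its underside
- bench_timer: flat timer 62 x 66 x 19, loose on the worktop; origin at the centre of its underside
- pegs_mid (a point): on the turntable: midpoint between the tips of the two upright steel pegs (diameter 10, 84 apart, tips 90 above the worktop) that the cassette's back rests on, 65 up its height and 42 to either side of its middle; there is room for a finger behind the cassette between the pegs
- slot_1 (a point): centre of the floor of the rack's inner slot at 36 towards its -x (8 above the worktop). One of slots 1 to 3 holds neighbour_2, the other two are empty. In one of the empty ones (not reported which) stubs between the fins stop a cassette 16 above the floor
- slot_2 (a point): centre of the floor of the middle slot. Each slot has at its middle a sprung steel leaf (24 wide, 12 to 41 above the slot floor) that bears on the cassette from the rack's +x side and gives way 1 to 2 mm at 3 to 6 N; its sloping top guides the cassette in. By its friction the cassette does not drop home by itself but must be pushed down with about 5 to 15 N
- slot_3 (a point): centre of the floor of the inner slot at 36 towards the rack's +x
There are look-alikes about, which are no part of the job. What is shaped like the rack but orange is not meant.

How it is judged:
By the outcome, as a careful person would: the job done as asked, in the order asked, and still so for the second after the job is handed in, with the robot touching nothing.
It also fails if it takes over 64 s, if anything falls off the work surface, if the arm or the gripper's body presses on something with over 40 N, if the wrist force passes 120 N, or if a joint passes its speed limit or range.

## Robot

A 6-joint arm with a two-finger parallel gripper is mounted at the origin on a cart in front of the work surface, level with it; the furniture and walls round the work are solid. World frame = base frame: x ahead of the robot, y to its left, z up, the work surface at z = 0. Lengths are in mm, angles in degrees, forces in N, time in s.
With the tool pointing down it reaches from about 325 to 775 mm from the base axis. Payload 5.5 kg.
Tool frame: the origin (TCP) lies midway between the tips of the shut fingers; the grasp point (between the pads) lies 19 mm behind it; x points along the fingers, y is the direction in which the jaws open and shut, and the axes are right-handed (so a half turn about x gives the same grasp; the last joint's range is limited). The gripper opens to 88 mm and grips with 3 to 60 N. Pads are 20 mm wide; open, the fingers measure 115 mm over their backs; the gripper's body (75 mm by 178 mm) begins 61 mm behind the grasp point.
Start: joints at [71.236, 5.22, 70.514, -0, 104.267, -3.249], TCP at [160.505, 578.147, 222.631] pointing down, gripper open.
Joint ranges: [-164.24, 164.24], [-49.07, 125.15], [9.68, 141.18], [-86.29, 266.29], [3.28, 154.24], [-151.56, 151.56]. Speed limits (degrees/s): [147.25, 147.25, 172.46, 180, 180, 180].

## Interface

Orientations are given as a 3x3 rotation matrix whose columns are the frame's x, y, z axes.
In Python, from plant import env gives the robot as it stands. The module is installed in compiled form; this text tells all that it offers.
- The arm moves only by the tool step_arm, never from a script. Its argument "targets" is a list of rows, each a list of 7 numbers: the shift along the world's x, y, z in mm, then the turn, a rotation vector about the world's x, y, z in degrees, then the finger opening in mm, from 0 to 87.8. A call has 1 to 12 rows; each row is the pose to reach, as a shift and turn from the pose commanded when the call began; what a row does not reach only later rows make up. A row lasts 1/10 s, in which the tool goes at most 50 mm and 8.59 degrees, less where a joint would pass 70% of its speed; a pose out of reach is approached as far as the arm can. A call with a gripper value outside its range is refused whole. The fingers move at their own pace and stop on an object; "force" is the grip in N (left out, the last holds). Time passes only in rows, so rows that repeat a pose let the fingers close. It gives the time, the measured TCP pose, the force and the opening at its end, in the units of the state.
- env.state(): the state, without advancing time (a new reading comes with each control period).
- env.get_image(name): name is "scene" or "top" or "wrist"; returns (picture, depth): 480x640x3 uint8, blue, green, red; 480x640 float32, mm along the optical axis (not along the pixel's ray), 0 where there is no reading.
- env.get_calibration(name): a dict with "fov_y" (degrees; the focal length in pixels is half the picture's height over the tangent of half this angle, whatever the lens; pixels are square), "cx", "cy" (the principal point, pixels), "cam_to_world" (4x4, takes a point from camera to world coordinates). Camera axes: x right, y up, looking along -z (the intrinsics and any distortion apply to the point x, -y, -z); pixel columns grow to the right and rows downward; lengths in mm; the calibration is good to about 2 mm. The wrist camera is an equidistant fisheye: a pixel r from the principal point sees the ray r / f radians off the axis. A picture is of the moment at which its call begins: read the wrist's pose just before it. get_calibration takes no time and is no camera call; for the wrist camera it gives the pose at the moment of the call.
- env.finish_job(): hands the job in, once; it reports no verdict.
The state is a dict: "clock": time; "joint_positions": joint angles; "qvel": joint speeds; "joint_efforts": joint torques, N m; "tool_pos": TCP position; "tool_rot": TCP orientation; "wrist_force": force on the tool from outside, world axes, zero at the start; "moment": the same for the moment, N m; "width": finger opening in mm.
Only numpy, scipy, OpenCV 4.12 (cv2) and the standard library are available. Lean on these libraries where they do the work, as an engineer would, in place of code of your own. Each camera call takes 0.05 s, during which the arm holds its last target.

## Working session

There is one attempt and no reset: what is moved stays moved. The work goes in short steps, Python scripts to look and compute and a tool call to move; the robot and the scene stay as the last step left them, time stands still between calls to the robot, and variables do not carry over. Pictures are saved under pics/ and viewed, and the job is handed in when it is done.

Besides the shell and the picture viewer there is one more tool, called after "Request:" by a JSON object that holds its "name" and its "arguments". step_arm: Moves the arm, as the interface text tells. Its arguments: {"type":"object","properties":{"targets":{"type":"array","items":{"type":"array","items":{"type":"number"}}},"force":{"type":"number"}},"required":["targets"]}

```bash
mkdir -p pics
cat > h.py <<'E'
import numpy as np, cv2
from plant import env
def grab(n,tag):
    c=env.get_calibration(n); im,d=env.get_image(n)
    cv2.imwrite(f'pics/{tag}.png',im); np.savez(f'pics/{tag}.npz',im=im,d=d,**{k:np.array(v) for k,v in c.items()})
    return im,d,c
def load(tag):
    z=np.load(f'pics/{tag}.npz'); return z['im'],z['d'],{k:z[k] for k in ('fov_y','cx','cy','cam_to_world')}
def pts(d,c,us,vs):
    f=240/np.tan(np.radians(float(c['fov_y']))/2)
    us=np.asarray(us,float);vs=np.asarray(vs,float);z=d[vs.astype(int),us.astype(int)]
    p=np.stack([(us-c['cx'])*z/f,-(vs-c['cy'])*z/f,-z,np.ones_like(z)],-1)
    return (p@np.array(c['cam_to_world']).T)[...,:3]
def cloud(d,c):
    v,u=np.mgrid[0:480,0:640]; return pts(d,c,u,v)
def crop(tag,x0,y0,x1,y1,s,out):
    im=cv2.imread(f'pics/{tag}.png')[y0:y1,x0:x1]; cv2.imwrite(f'pics/{out}.png',cv2.resize(im,None,fx=s,fy=s,interpolation=cv2.INTER_CUBIC))
E
python3 - <<'E'
from h import *
for n in('scene','top'):
    im,d,c=grab(n,n+'0'); print(n,c, {k:v for k,v in c.items() if k not in('cam_to_world',)})
print(env.state())
E
```

```text
scene {'fov_y': 47.40745749464707, 'cx': 315.44086407843486, 'cy': 232.13307561630754, 'cam_to_world': array([[ 8.42338150e-01,  1.89696238e-01, -5.04461870e-01,
        -1.99919589e+02],
       [-5.38551099e-01,  3.32240309e-01, -7.74324926e-01,
        -1.40478280e+03],
       [ 2.07160423e-02,  9.23921920e-01,  3.82019805e-01,
         7.02197962e+02],
       [ 0.00000000e+00,  0.00000000e+00,  0.00000000e+00,
         1.00000000e+00]])} {'fov_y': 47.40745749464707, 'cx': 315.44086407843486, 'cy': 232.13307561630754}
top {'fov_y': 57.99245247513444, 'cx': 322.191197168133, 'cy': 242.59329210744463, 'cam_to_world': array([[ 1.48804101e-02,  9.96123488e-01, -8.66981511e-02,
         4.67534760e+02],
       [-9.99886629e-01,  1.50240204e-02,  1.00413321e-03,
        -1.87181275e+02],
       [ 2.30279547e-03,  8.66733801e-02,  9.96234120e-01,
         1.44859132e+03],
       [ 0.00000000e+00,  0.00000000e+00,  0.00000000e+00,
         1.00000000e+00]])} {'fov_y': 57.99245247513444, 'cx': 322.191197168133, 'cy': 242.59329210744463}
{'clock': 0.1, 'joint_positions': array([ 7.12389115e+01,  5.25863863e+00,  7.05753275e+01,  5.57719287e-05,
        1.04265504e+02, -3.24800064e+00]), 'qvel': array([ 0.03464963,  0.02547379, -0.17427425,  0.05202772, -0.09171641,
        0.02393581]), 'joint_efforts': array([ 2.16646113e-03, -4.47856772e+01, -4.07568955e+01,  6.99311751e-02,
        2.84185493e-02, -1.38327746e-04]), 'tool_pos': array([160.38546914, 577.89506635, 221.61814511]), 'tool_rot': array([[-5.59255379e-04,  2.67457772e-01,  9.63569420e-01],
       [-1.64353309e-03,  9.63568024e-01, -2.67458338e-01],
       [-9.99998493e-01, -1.73323574e-03, -9.93049026e-05]]), 'wrist_force': array([ 0.77871558, -0.52029208, -0.05913994]), 'moment': array([-0.0164666 ,  0.05202756, -0.01571836]), 'width': 88.07788360062436}
```

View pics/scene0.png

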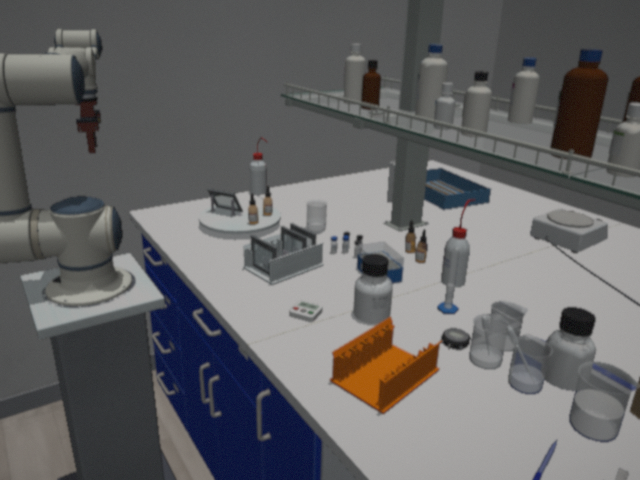

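View pics/top0.png

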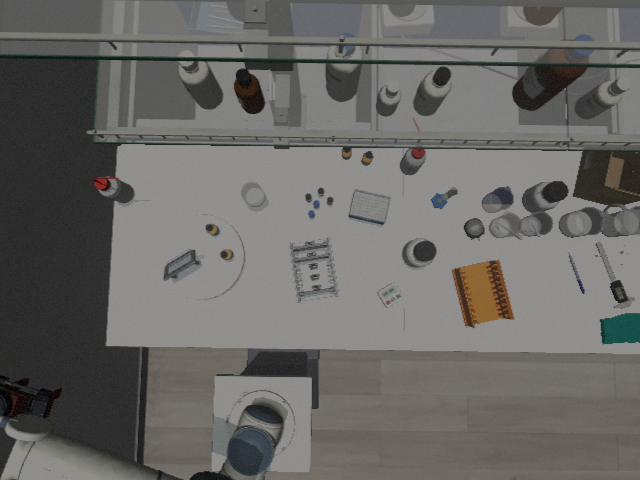

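The scene view shows the turntable at about (240,218), the cassette at (224,203) and the grey rack at (284,252). In the top view they are at about (200,256), (183,265) and (314,268). The orange look-alike is at (385,365) in scene and (482,293) in top, and is not meant. I'll enlarge both areas.

Run:
```python
from h import *
crop('top0',140,190,260,310,6.5,'c1'); crop('top0',270,220,360,310,6.6,'c2'); crop('scene0',190,170,340,290,5.3,'c3')
```

```text
(no output)
```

View pics/c1.png

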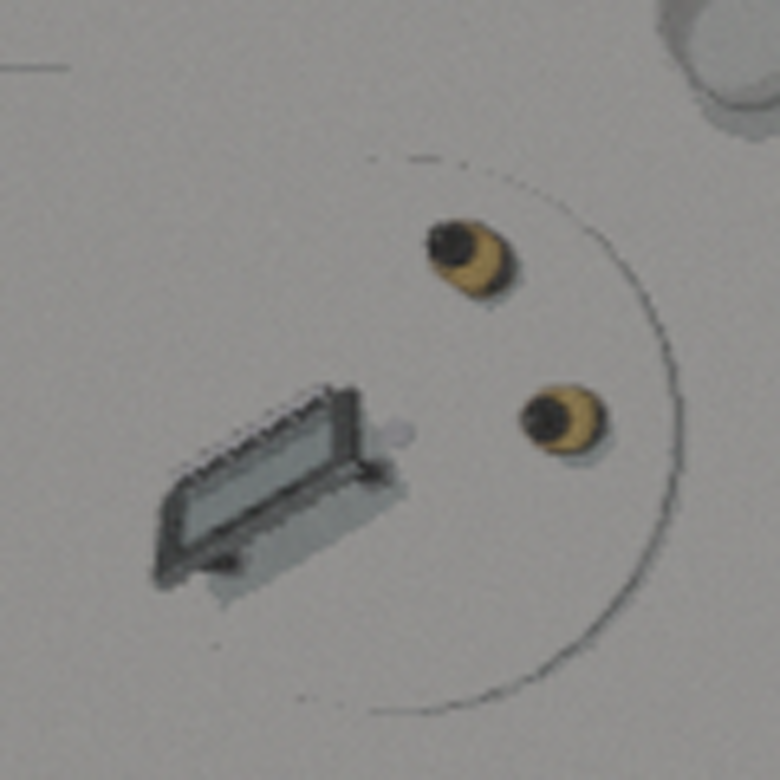

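View pics/c2.png

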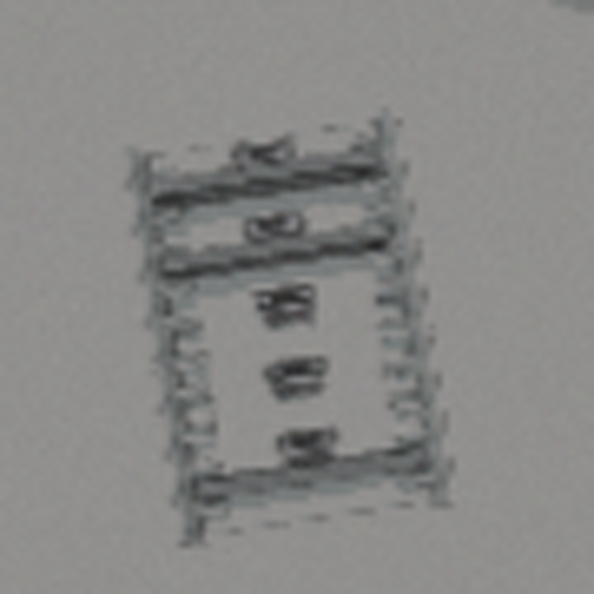

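View pics/c3.png

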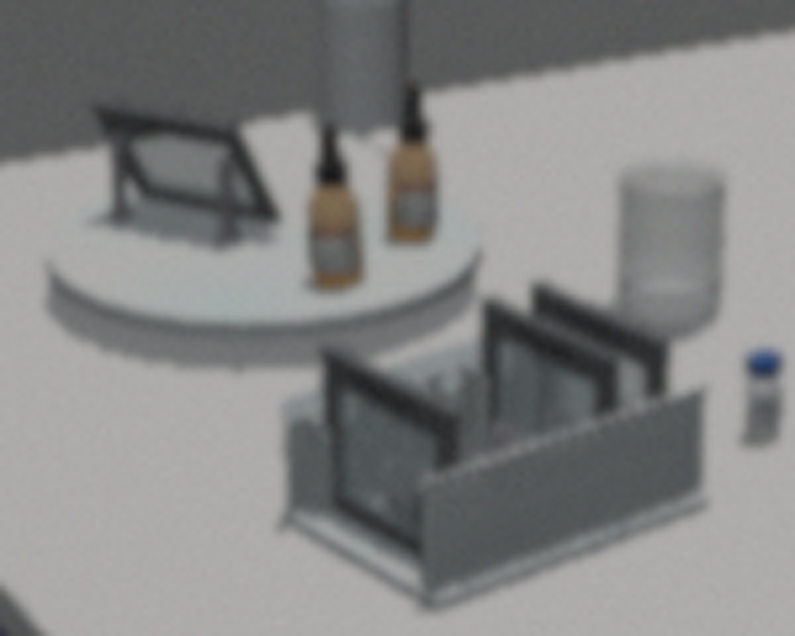

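The crops show the cassette's top edge at c1 (160,580)-(360,460) on the robot side, with the pegs behind it at c1 (220,560) and (375,470). In the rack (c2), cassettes sit in the far end, second-far and near end slots. The leaves are on the image-up side of each cassette, so rack +x points up, roughly world +x. The empty slots are therefore slot_1 (leaf at c2 (295,378)) and slot_2 (leaf at c2 (285,305)). Next I'll measure with depth.

Run:
```python
from h import *
im,d,c=load('top0')
P=cloud(d,c)
def px(cr,x,y):
    o={'c1':(140,190,6.5),'c2':(270,220,6.6)}[cr]; return o[0]+x/o[2],o[1]+y/o[2]
for n,cr,x,y in [('hub','c1',395,433),('topedgeL','c1',175,568),('topedgeM','c1',262,515),('topedgeR','c1',350,462),('disc','c1',500,560),('botL','c1',180,480),('table','c1',50,200),('b0','c1',452,243),('b1','c1',545,418),('nb0','c2',310,480),('nb2','c2',275,258),('nb1','c2',267,187),('rackfloor','c2',250,340),('wallL','c2',165,350),('wallR','c2',415,320)]:
    u,v=px(cr,x,y); print(n,round(u),round(v),P[round(v),round(u)].round(1))
# disc circle fit: points at height 32
m=(abs(P[...,2]-32)<6)&(P[...,1]>0)&(P[...,0]>250)
m=cv2.morphologyEx(m.astype('uint8'),cv2.MORPH_OPEN,np.ones((3,3)))
q=P[m>0]; cc,r=cv2.minEnclosingCircle(q[:,:2].astype('f4')); print('disc',cc,r,len(q))
# cassette top-ish points
m=(P[...,2]>45)&(np.hypot(P[...,0]-cc[0],P[...,1]-cc[1])<140)
q=P[m]; print(len(q),q[:,2].max())
# rack points
m=(P[...,2]>60)&(P[...,0]>350)&(P[...,0]<650)&(abs(P[...,1]+150)<130)
print(cv2.minAreaRect(P[m][:,:2].astype('f4')))
m=(P[...,2]>90)&(P[...,0]>350)&(P[...,0]<650)&(abs(P[...,1]+150)<130)
print(P[m].round(0)[::8])
```

```text
hub 201 257 [537.6 207.5  31.1]
topedgeL 167 277 [470.5 287.  111.9]
topedgeM 180 269 [495.6 247.  115.3]
topedgeR 194 261 [520.7 204.4 117.5]
disc 217 276 [476.3 152.4  32.9]
botL 168 264 [513.1 314.6  30.2]
table 148 221 [6.577e+02 3.992e+02 3.000e-01]
b0 210 227 [625.7 157.3 124.7]
b1 224 254 [542.7 109.5 133. ]
nb0 317 293 [ 425.4 -174.     8.5]
nb2 312 259 [ 537.1 -155.8   18.1]
nb1 310 248 [ 573.2 -148.6   21.5]
rackfloor 308 272 [ 494.2 -143.1   10.3]
wallL 295 273 [ 489.4 -103.4   65. ]
wallR 333 268 [ 506.9 -224.1   70.3]
disc (628.6783447265625, 475.4870910644531) 448.0411376953125 4453
572 233.82654764158428
((504.7148742675781, -161.4023895263672), (190.23411560058594, 132.26100158691406), 9.509329795837402)
[[ 468. -187. 1449.]
 [ 468. -187. 1449.]
 [ 468. -187. 1449.]
 [ 468. -187. 1449.]
 [ 468. -187. 1449.]
 [ 468. -187. 1449.]
 [ 468. -187. 1449.]
 [ 468. -187. 1449.]
 [ 468. -187. 1449.]
 [ 468. -187. 1449.]
 [ 468. -187. 1449.]
 [ 468. -187. 1449.]
 [ 468. -187. 1449.]
 [ 468. -187. 1449.]
 [ 468. -187. 1449.]
 [ 468. -187. 1449.]
 [ 468. -187. 1449.]
 [ 468. -187.
[... 2920 characters left out ...]
1449.]
 [ 468. -187. 1449.]
 [ 468. -187. 1449.]
 [ 468. -187. 1449.]
 [ 468. -187. 1449.]
 [ 468. -187. 1449.]
 [ 468. -187. 1449.]
 [ 468. -187. 1449.]
 [ 468. -187. 1449.]
 [ 468. -187. 1449.]
 [ 468. -187. 1449.]
 [ 468. -187. 1449.]
 [ 468. -187. 1449.]
 [ 468. -187. 1449.]
 [ 468. -187. 1449.]
 [ 468. -187. 1449.]
 [ 468. -187. 1449.]
 [ 468. -187. 1449.]
 [ 468. -187. 1449.]
 [ 468. -187. 1449.]
 [ 468. -187. 1449.]
 [ 468. -187. 1449.]
 [ 468. -187. 1449.]
 [ 468. -187. 1449.]
 [ 468. -187. 1449.]
 [ 468. -187. 1449.]
 [ 468. -187. 1449.]
 [ 468. -187. 1449.]
 [ 468. -187. 1449.]
 [ 468. -187. 1449.]
 [ 468. -187. 1449.]
 [ 468. -187. 1449.]
 [ 468. -187. 1449.]
 [ 468. -187. 1449.]]
```

Request:
{"name": "step_arm", "arguments": {"targets": [[40,-40,60,0,0,-6,60],[80,-80,100,0,0,-12,60],[120,-120,130,0,0,-18,60],[150,-155,130,0,0,-24,60],[180,-190,130,0,0,-30,60],[210,-225,130,0,0,-36,60],[240,-255,130,0,0,-40,60],[270,-290,130,0,0,-44,60],[300,-320,130,0,0,-44,60],[310,-330,130,0,0,-44,60],[310,-330,130,0,0,-44,60],[310,-330,130,0,0,-44,60]]}}

```text
clock: 1.3
tool_pos: [470.8, 247.6, 351.9]
tool_rot: [[-0.002, 0.863, 0.506], [-0.0, 0.506, -0.863], [-1.0, -0.001, -0.001]]
wrist_force: [0.0, 0.6, 0.8]
width: 60.1
```

Run:
```python
from h import *
s=env.state(); print(s['clock'],s['tool_pos'],s['joint_positions'],s['tool_rot'].round(3))
im,d,c=grab('wrist','w1'); print(c)
```

```text
1.3 [470.81981985 247.57425793 351.93361979] [ 2.40580798e+01 -1.36516321e+00  6.39025293e+01  2.45235742e-02
  1.17548959e+02 -6.29617632e+00] [[-0.002  0.863  0.506]
 [-0.     0.506 -0.863]
 [-1.    -0.001 -0.001]]
{'fov_y': 65.70646984690485, 'cx': 326.13227321595696, 'cy': 239.10620031355808, 'cam_to_world': array([[ 8.63119809e-01, -4.88661159e-01, -1.27414547e-01,
         4.37070093e+02],
       [ 5.04998886e-01,  8.34912392e-01,  2.18854799e-01,
         3.07110747e+02],
       [-5.65855653e-04, -2.53242117e-01,  9.67402765e-01,
         5.12546088e+02],
       [ 0.00000000e+00,  0.00000000e+00,  0.00000000e+00,
         1.00000000e+00]])}
```

View pics/w1.png

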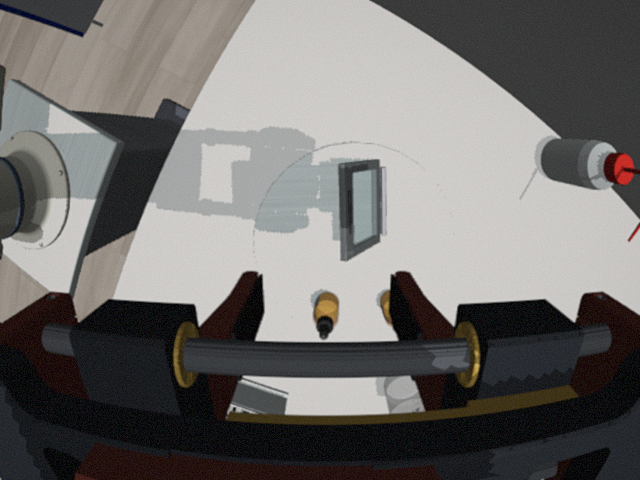

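Wrist view: the cassette's top edge is at about x=345, rows 163-260, its bottom edge at about x=380, and the lip at (384,200). I'll fit it using the fisheye model.

```bash
cat >> h.py <<'E'
def wcloud(d,c):
    f=240/np.tan(np.radians(float(c['fov_y']))/2)
    v,u=np.mgrid[0:480,0:640].astype(float)
    a=u-c['cx'];b=v-c['cy'];r=np.hypot(a,b)+1e-9;t=r/f
    k=np.tan(t)/r
    p=np.stack([a*k*d,-b*k*d,-d,np.ones_like(d)],-1)
    return (p@np.array(c['cam_to_world']).T)[...,:3]
E
python3 - <<'E'
from h import *
im,d,c=load('w1'); P=wcloud(d,c)
crop('w1',320,140,410,275,4.4,'w1c')
for u,v in [(300,230),(280,300),(450,300),(345,210),(365,210),(377,210)]: print(u,v,P[v,u].round(1))
R=P[150:270,330:395].reshape(-1,3)
R=R[(R[:,2]>45)&(R[:,2]<125)]
print(len(R))
# plane RANSAC
rng=np.random.default_rng(0);best=0
for _ in range(500):
    a=R[rng.choice(len(R),3,False)];n=np.cross(a[1]-a[0],a[2]-a[0]);n/=np.linalg.norm(n)+1e-9
    m=abs((R-a[0])@n)<2
    if m.sum()>best: best=m.sum();bm=m
Q=R[bm];mu=Q.mean(0);n=np.linalg.svd(Q-mu)[2][2];n*=np.sign(n[2])
print(best,'n',n.round(3),'tilt from horiz',np.degrees(np.arccos(n[2])),'az',np.degrees(np.arctan2(n[1],n[0])),mu)
w=np.cross([0,0,1],n);w/=np.linalg.norm(w);h=np.cross(n,w)
A=(Q-mu)@w;B=(Q-mu)@h
print('w',w,np.percentile(A,[0,1,99,100]),'h',h,np.percentile(B,[0,1,99,100]), 'resid',((Q-mu)@n).std())
E
```

```text
300 230 [464.1 191.3  30.4]
280 300 [489.2  87.4  30. ]
450 300 [722.7 203.7  -2. ]
345 210 [490.5 255.9 115.9]
365 210 [517.8 262.2  68.8]
377 210 [535.6 267.7  44.8]
3363
2957 n [0.725 0.458 0.514] tilt from horiz 59.10040805839281 az 32.28685464011585 [507.07922062 263.21020935  84.23609835]
w [-0.53415841  0.84538441  0.        ] [-56.16657259 -54.41281928  52.88968563  53.7105229 ] h [-0.4341346  -0.27430911  0.85806856] [-47.16174764 -45.58126074  36.74666763  38.32754914] resid 0.9495756535060643
```

View pics/w1c.png

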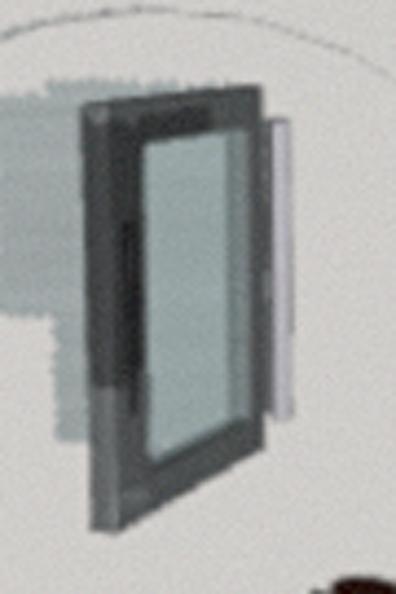

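```bash
cat > fit.py <<'E'
from h import *
def plane(R,it=500,tol=2):
    rng=np.random.default_rng(0);best=0
    for _ in range(it):
        a=R[rng.choice(len(R),3,False)];n=np.cross(a[1]-a[0],a[2]-a[0]);n/=np.linalg.norm(n)+1e-9
        m=abs((R-a[0])@n)<tol
        if m.sum()>best: best=m.sum();bm=m
    Q=R[bm];mu=Q.mean(0);n=np.linalg.svd(Q-mu)[2][2];n*=np.sign(n[2]);return Q,mu,n
E
python3 - <<'E'
from fit import *
im,d,c=load('top0'); P=cloud(d,c)
R=P[240:285,155:205].reshape(-1,3); R=R[(R[:,2]>45)&(R[:,2]<125)]
Q,mu,n=plane(R,tol=4); print(len(R),len(Q),mu,n,np.degrees(np.arctan2(n[1],n[0])))
# distance to nominal plane from wrist
ref=np.array([507.08,263.2,84.24]);nn=np.array([.725,.458,.514]);print('offset top plane along n',((Q-ref)@nn).mean())
w=np.array([-.534,.845,0]);A=(Q-ref)@w;print(np.percentile(A,[0,2,98,100]))
h=np.cross(nn,w);B=(Q-ref)@h;print(np.percentile(B,[0,2,98,100]))
# scene cam: back side
im,d,c=load('scene0'); P=cloud(d,c)
R=P[188:215,205:245].reshape(-1,3); k=(np.hypot(*(R[:,:2]-[537,207]).T)<130)&(R[:,2]>60)&(R[:,2]<125); R=R[k]
print('scene',len(R)); A=(R-ref)@w; B=(R-ref)@h; C=(R-ref)@nn
print(np.percentile(A,[0,2,50,98,100]),np.percentile(B,[0,2,98,100]),np.percentile(C,[2,25,50,75,98]))
E
```

```text
426 386 [508.27707607 259.05717859  85.98372528] [0.71104722 0.45451225 0.53649834] 32.58733507743356
offset top plane along n -0.13325725969742241
[-59.60179397 -57.75079809  49.59604369  52.83422274]
[-47.28754855 -45.14452312  39.05298734  41.86535535]
scene 377
[-62.14697184 -56.65510219  -3.40032664  48.60564825  53.97194369] [-27.02540669 -24.22673279  42.44967852  44.92484453] [-24.61116407  -7.06794327  -4.59568948  -2.47193792   1.55002333]
```

Run:
```python
from h import *
from scipy.spatial.transform import Rotation as R
s=env.state()
az=np.radians(32.4);L=np.radians(31.7)
a=np.array([np.cos(az),np.sin(az),0]);n=np.cos(L)*a+np.array([0,0,np.sin(L)]);h=-np.sin(L)*a+np.array([0,0,np.cos(L)])
T=np.stack([-h,n,np.cross(-h,n)],1)
print(R.from_matrix(T@s['tool_rot'].T).as_rotvec(degrees=True).round(2),T.round(3))
top=np.array([488.7,249.2,114.8]); g=top-33*h
print('h',h,'g',g,'pre shift',g+100*h-s['tool_pos'])
```

```text
[ 16.53 -27.11   1.87] [[ 0.444  0.718  0.536]
 [ 0.282  0.456 -0.844]
 [-0.851  0.525  0.   ]]
h [-0.44367039 -0.28156179  0.85081111] g [503.34112284 258.49153909  86.72323339] pre shift [ -11.25272895  -18.06942323 -180.47739873]
```

Request:
{"name": "step_arm", "arguments": {"targets": [[-3,-4,-40,4,-6.5,0.5,44],[-6,-9,-80,8,-13,0.9,44],[-9,-14,-120,12,-19.6,1.4,44],[-11,-18,-160,16,-26,1.8,44],[-11,-18,-180,16.5,-27.1,1.9,44],[-11,-18,-180,16.5,-27.1,1.9,44],[-11,-18,-180,16.5,-27.1,1.9,44],[-11,-18,-180,16.5,-27.1,1.9,44]]}}

```text
clock: 2.15
tool_pos: [460.9, 231.6, 178.0]
tool_rot: [[0.449, 0.714, 0.537], [0.283, 0.456, -0.843], [-0.848, 0.531, 0.002]]
wrist_force: [-0.2, -0.2, 0.9]
width: 44.2
```

Run:
```python
from fit import *
s=env.state(); print(s['clock'],s['tool_pos'],s['joint_positions'],s['tool_rot'].round(3))
im,d,c=grab('wrist','w2'); P=wcloud(d,c); np.save('pics/w2P.npy',P)
```

```text
2.15 [460.92351451 231.58797432 177.98086317] [ 17.66859593 -39.3111661  116.57789101   8.10633883  71.69374956
 -15.27835623] [[ 0.449  0.714  0.537]
 [ 0.283  0.456 -0.843]
 [-0.848  0.531  0.002]]
```

View pics/w2.png

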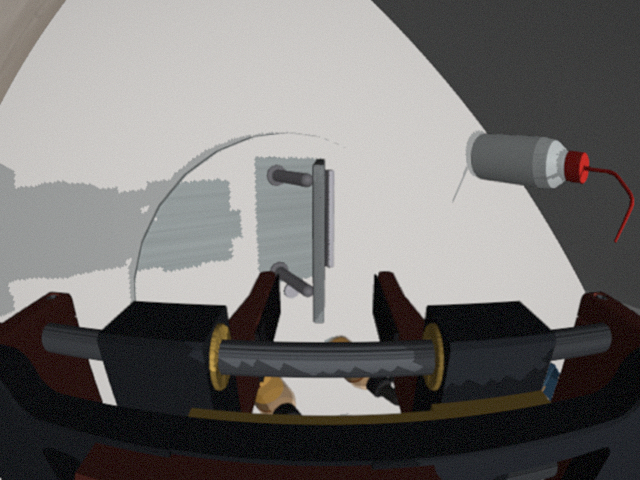

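Wrist view: the cassette is edge-on at x≈319, rows 160-322. The pegs are at (300,180) and (300,288), behind it, and the lip is at x≈330. The fingertips are at x≈279 and 375. I'll measure the top edge face.

Run:
```python
from fit import *
im,d,c=load('w2'); P=np.load('pics/w2P.npy'); s=env.state()
crop('w2',230,140,360,340,3,'w2c')
T=s['tool_rot'];p0=s['tool_pos']
for v in range(155,330,12):
    row=P[v,305:340]; L=(row-p0)@T
    k=(L[:,0]>55)&(L[:,0]<90)&(abs(L[:,1])<15)
    if k.any(): print(v,'u',305+np.where(k)[0][[0,-1]],'x',np.median(L[k,0]).round(1),'y',L[k,1].min().round(1),L[k,1].max().round(1),'z',np.median(L[k,2]).round(1), 'P', np.median(row[k],0).round(1))
```

```text
167 u [312 325] x 73.0 y -8.8 -0.6 z -54.0 P [461.4 295.5 113.4]
179 u [312 325] x 72.9 y -8.8 -0.6 z -46.4 P [465.5 289.1 113. ]
191 u [312 323] x 72.9 y -8.8 -1.9 z -38.8 P [468.7 282.2 113.4]
203 u [312 323] x 73.1 y -8.9 -1.9 z -31.0 P [473.4 275.9 113.1]
215 u [312 325] x 73.0 y -9.0 -0.6 z -23.3 P [477.8 269.5 112.8]
227 u [312 325] x 73.2 y -9.1 -0.6 z -15.3 P [482.  262.9 113.1]
239 u [312 325] x 73.2 y -9.2 -0.6 z -7.3 P [486.6 256.3 112.5]
251 u [312 325] x 73.0 y -9.2 -0.7 z 0.8 P [490.5 249.2 112.6]
263 u [312 325] x 73.1 y -9.5 -0.7 z 9.1 P [495.4 242.2 112.9]
275 u [313 325] x 73.5 y -8.7 -0.7 z 17.7 P [500.2 235.2 112.5]
287 u [313 323] x 73.2 y -8.8 -2.0 z 26.3 P [504.  227.5 113. ]
299 u [313 323] x 72.5 y -8.9 -2.1 z 34.9 P [508.6 220.  113.3]
311 u [313 323] x 72.8 y -9.0 -2.1 z 44.2 P [512.7 212.4 113.6]
```

View pics/w2c.png

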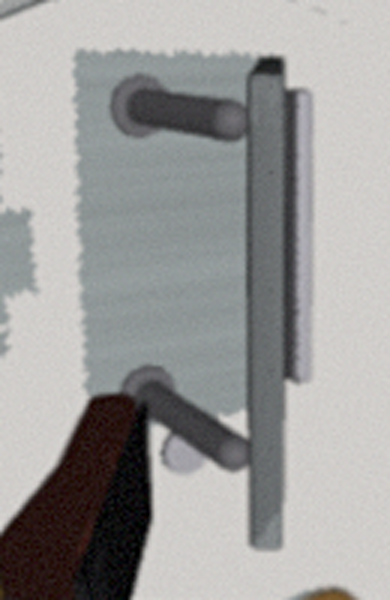

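Request:
{"name": "step_arm", "arguments": {"targets": [[0,0,0,0,0,0,44],[0,0,0,0,0,0,44]]}}

```text
clock: 2.4
tool_pos: [460.3, 230.6, 174.5]
tool_rot: [[0.446, 0.717, 0.536], [0.282, 0.456, -0.844], [-0.85, 0.527, 0.002]]
wrist_force: [0.6, 0.2, -0.9]
width: 43.8
```

Request:
{"name": "step_arm", "arguments": {"targets": [[9,6.5,-18,0,0,0,44],[18,13,-36,0,0,0,44],[26,18.5,-52,0,0,0,44],[26,18.5,-52,0,0,0,44],[26,18.5,-52,0,0,0,44],[26,18.5,-52,0,0,0,44],[26,18.5,-52,0,0,0,44]]}}

```text
clock: 3.1
tool_pos: [485.9, 248.7, 122.3]
tool_rot: [[0.446, 0.717, 0.536], [0.282, 0.456, -0.844], [-0.849, 0.528, 0.002]]
wrist_force: [0.1, -0.4, 0.3]
width: 44.2
```

```bash
cat > edge.py <<'E'
import sys
from fit import *
tag=sys.argv[1]
s=env.state(); im,d,c=grab('wrist',tag); P=wcloud(d,c)
print(s['clock'],s['tool_pos'],s['tool_rot'].round(3),s['wrist_force'],s['width'])
T=s['tool_rot'];p0=s['tool_pos']; L=(P-p0)@T; np.save(f'pics/{tag}L.npy',L)
xlo,xhi=map(float,sys.argv[2:4])
for v in range(100,340,15):
    r=L[v,250:400]; k=(r[:,0]>xlo)&(r[:,0]<xhi)&(abs(r[:,1])<16)
    if k.any(): print(v,'u',250+np.where(k)[0][[0,-1]],'x',np.median(r[k,0]).round(1),'y',r[k,1].min().round(1),r[k,1].max().round(1),'z',np.median(r[k,2]).round(1))
E
python3 edge.py w3 0 30
```

```text
3.1 [485.89296305 248.68306757 122.32921878] [[ 0.446  0.717  0.536]
 [ 0.282  0.456 -0.844]
 [-0.849  0.528  0.002]] [ 0.07062938 -0.39097204  0.28565434] 44.153038257451065
175 u [315 331] x 10.0 y -5.1 2.2 z -54.0
190 u [315 331] x 9.8 y -5.1 2.2 z -47.1
205 u [315 331] x 9.5 y -5.2 2.2 z -40.1
220 u [315 331] x 9.9 y -5.2 2.2 z -33.0
235 u [315 331] x 9.8 y -5.3 2.3 z -25.7
250 u [315 331] x 9.7 y -5.4 2.3 z -18.4
265 u [315 331] x 9.9 y -5.4 2.3 z -10.8
280 u [315 331] x 10.0 y -5.5 2.4 z -3.0
295 u [315 331] x 9.9 y -5.6 2.4 z 5.0
310 u [315 331] x 10.5 y -5.7 2.4 z 13.6
325 u [317 330] x 10.2 y -4.8 1.9 z 22.1
```

View pics/w3.png

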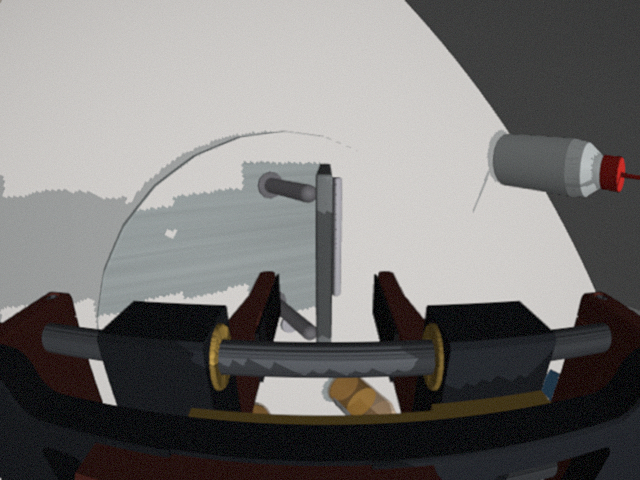

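Request:
{"name": "step_arm", "arguments": {"targets": [[8,7,-18,0,0,0,44],[16,13.5,-35.5,0,0,0,44],[16.8,14.1,-37,0,0,0,44],[16.8,14.1,-37,0,0,0,44],[16.8,14.1,-37,0,0,0,44],[16.8,14.1,-37,0,0,0,30],[16.8,14.1,-37,0,0,0,20]], "force": 10}}

```text
clock: 3.85
tool_pos: [502.6, 262.8, 84.9]
tool_rot: [[0.446, 0.717, 0.536], [0.282, 0.456, -0.844], [-0.85, 0.527, 0.001]]
wrist_force: [-0.5, -0.3, 0.4]
width: 31.4
```

```bash
python3 edge.py w4 -45 -20
```

```text
3.85 [502.6084839  262.7618024   84.85067083] [[ 0.446  0.717  0.536]
 [ 0.282  0.456 -0.844]
 [-0.85   0.527  0.001]] [-0.47080104 -0.28154821  0.37349871] 31.394454191838825
190 u [317 336] x -27.3 y -3.5 3.5 z -51.8
205 u [315 338] x -33.3 y -4.0 4.1 z -47.3
220 u [315 337] x -33.1 y -4.0 3.7 z -41.9
235 u [315 337] x -33.5 y -4.0 3.8 z -36.6
250 u [315 337] x -33.5 y -4.1 3.8 z -31.1
265 u [315 337] x -33.2 y -4.2 3.9 z -25.4
280 u [315 337] x -33.2 y -4.4 3.9 z -19.6
295 u [287 366] x -33.3 y -15.8 15.9 z -13.6
310 u [283 370] x -33.3 y -15.9 16.0 z -7.4
325 u [282 371] x -33.5 y -15.9 15.9 z -1.1
```

View pics/w4.png

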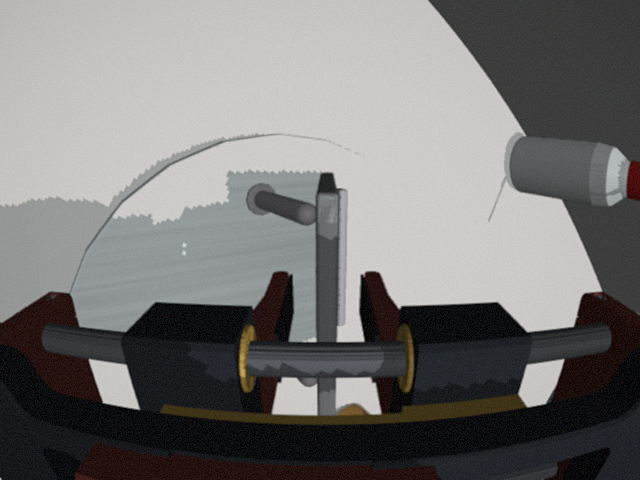

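The cassette (x≈326, top edge 33 behind the TCP) is centred between the fingers at 279-292 and 362-375. I'll close the gripper.

Request:
{"name": "step_arm", "arguments": {"targets": [[0,0,0,0,0,0,15],[0,0,0,0,0,0,10],[0,0,0,0,0,0,6],[0,0,0,0,0,0,4],[0,0,0,0,0,0,4],[0,0,0,0,0,0,4]], "force": 15}}

```text
clock: 4.5
tool_pos: [502.6, 262.9, 84.2]
tool_rot: [[0.445, 0.717, 0.536], [0.282, 0.456, -0.844], [-0.85, 0.527, 0.001]]
wrist_force: [0.4, 0.9, 2.5]
width: 7.9
```

Request:
{"name": "step_arm", "arguments": {"targets": [[0,0,0,0,0,0,2],[0,0,0,0,0,0,2],[0,0,3,0,0,0,2],[0,0,8,0,0,0,2],[0,0,18,0,0,0,2],[0,0,30,0,0,0,2],[0,0,50,0,0,0,2],[0,0,75,0,0,0,2],[0,0,100,0,0,0,2],[0,0,125,0,0,0,2],[0,0,140,0,0,0,2],[0,0,140,0,0,0,2]], "force": 35}}

```text
clock: 5.7
tool_pos: [503.2, 263.1, 227.7]
tool_rot: [[0.449, 0.715, 0.536], [0.283, 0.455, -0.844], [-0.848, 0.53, 0.002]]
wrist_force: [-0.5, -0.3, -1.8]
width: 7.9
```

Run:
```python
from h import *
from scipy.spatial.transform import Rotation as R
s=env.state();grab('scene','s5'); print(s['clock'],s['tool_pos'],s['wrist_force'],s['width'])
crop('s5',150,100,350,290,4,'s5c')
grab('top','t5'); crop('t5',140,190,360,310,3.6,'t5c')
```

```text
5.7 [503.19046003 263.07017013 227.68296439] [-0.45215447 -0.25120807 -1.83596384] 7.906920249522217
```

View pics/s5c.png

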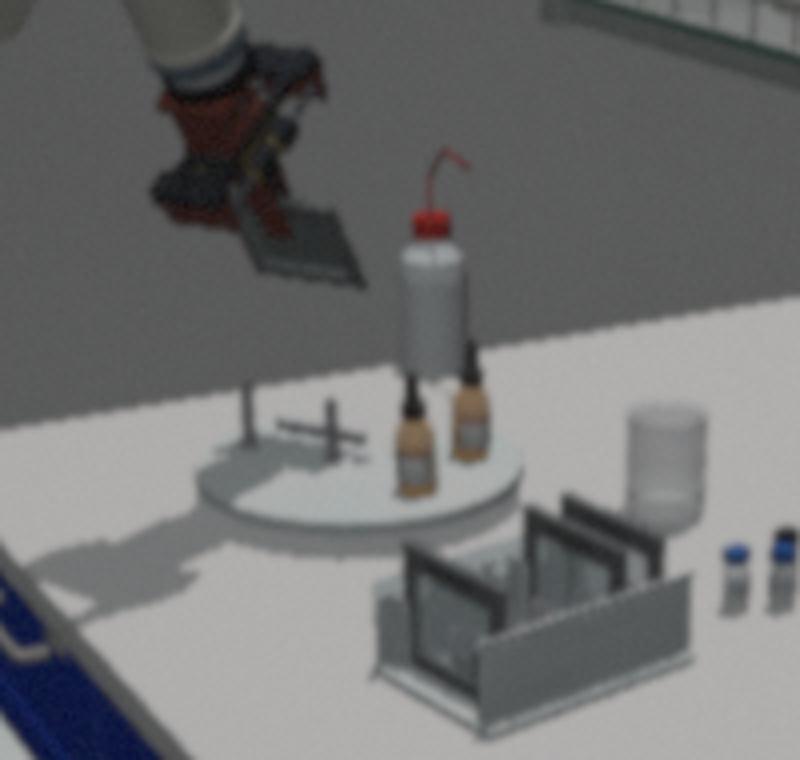

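View pics/t5c.png

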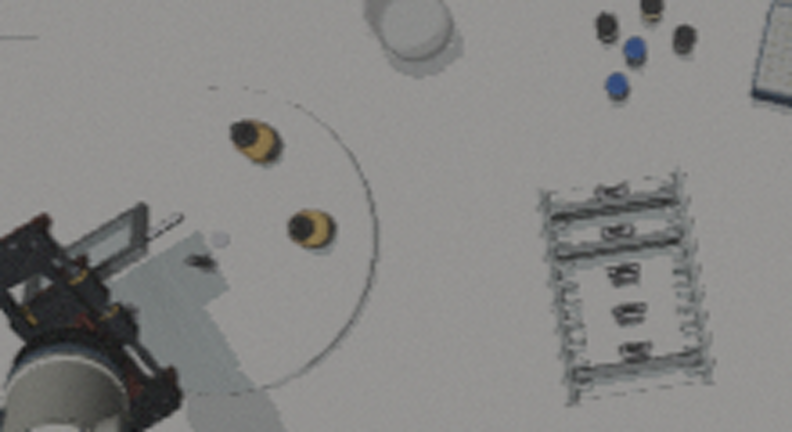

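The cassette is held, both bottles are standing and the disc hasn't turned. Next I'll fit the rack from the top depth, using the tops of the three neighbours.

Run:
```python
from fit import *
for tag in('top0','t5'):
    im,d,c=load(tag); P=cloud(d,c)
    m=(d>0)&(P[...,2]>88)&(P[...,2]<116)&(P[...,0]>390)&(P[...,0]<620)&(P[...,1]<-80)&(P[...,1]>-250)
    Q=P[m]; 
    th=np.radians(9.)
    for it in range(3):
        t=Q[:,0]*np.cos(th)+Q[:,1]*np.sin(th)
        srt=np.sort(t); gaps=np.where(np.diff(srt)>12)[0]; lab=np.searchsorted(srt[gaps]+1,t)
        u=-Q[:,0]*np.sin(th)+Q[:,1]*np.cos(th)
        A=np.zeros((len(Q),lab.max()+2)); A[np.arange(len(Q)),lab]=1; A[:,-1]=u-u.mean()
        sol=np.linalg.lstsq(A,t,rcond=None)[0]; th-= np.arctan(sol[-1])
    print(tag,len(Q),'yaw',np.degrees(th))
    t=Q[:,0]*np.cos(th)+Q[:,1]*np.sin(th);u=-Q[:,0]*np.sin(th)+Q[:,1]*np.cos(th)
    for l in range(lab.max()+1):
        k=lab==l; print(l,k.sum(),'t mid',np.mean(np.percentile(t[k],[5,95])).round(2),np.median(t[k]).round(2),'u',np.percentile(u[k],[1,99]).round(1),'z',np.median(Q[k,2]).round(1))
```

```text
top0 294 yaw 9.478568958204491
0 98 t mid 398.49 398.44 u [-296.8 -189.8] z 102.1
1 95 t mid 506.15 506.04 u [-294.3 -189.3] z 101.9
2 101 t mid 541.94 541.93 u [-296.4 -189.8] z 101.5
t5 295 yaw 9.478404461431719
0 98 t mid 398.49 398.39 u [-296.8 -190. ] z 101.8
1 96 t mid 506.03 506.01 u [-294.5 -190.4] z 101.8
2 101 t mid 542.04 541.94 u [-294.3 -189.9] z 101.6
```

Run:
```python
from h import *
from scipy.spatial.transform import Rotation as R
s=env.state(); a=np.radians(9.48)
T=np.array([[0,np.cos(a),np.sin(a)],[0,np.sin(a),-np.cos(a)],[-1,0,0]]); assert np.linalg.det(T)>0
print(R.from_matrix(T@s['tool_rot'].T).as_rotvec(degrees=True), np.array([503.8,-162.3,230])-s['tool_pos'])
```

```text
[-11.34136735  29.79742219 -22.36377423] [   1.66859673 -424.93619387    6.97077662]
```

Request:
{"name": "step_arm", "arguments": {"targets": [[0,-20,15,-1.3,3.3,-2.5,2],[0,-60,30,-2.6,6.6,-5,2],[0,-100,35,-3.9,10,-7.5,2],[0,-140,35,-5.2,13.5,-10,2],[0,-180,35,-6.5,17,-12.6,2],[0,-220,35,-7.8,20.5,-15.2,2],[0,-260,35,-9.1,24,-17.8,2],[0,-300,35,-10.4,27,-20.4,2],[0,-340,35,-11.3,29.8,-22.4,2],[1,-380,30,-11.3,29.8,-22.4,2],[1.5,-410,20,-11.3,29.8,-22.4,2],[1.7,-425,10,-11.3,29.8,-22.4,2]]}}

```text
clock: 7.0
tool_pos: [503.5, -164.4, 231.0]
tool_rot: [[-0.002, 0.987, 0.162], [0.001, 0.162, -0.987], [-1.0, -0.002, -0.002]]
wrist_force: [0.0, -0.3, -1.8]
width: 7.8
```

Request:
{"name": "step_arm", "arguments": {"targets": [[0,0,0,0,0,0,2],[0,0,0,0,0,0,2],[0,0,0,0,0,0,2],[0,0,0,0,0,0,2]]}}

```text
clock: 7.4
tool_pos: [504.3, -161.0, 234.5]
tool_rot: [[0.002, 0.986, 0.166], [0.0, 0.166, -0.986], [-1.0, 0.003, 0.0]]
wrist_force: [0.1, 0.5, -1.8]
width: 8.0
```

```bash
python3 edge.py w6 -45 -20; python3 -c "
from h import *
s=env.state();print(s['joint_positions'])
grab('scene','s6');crop('s6',200,130,350,290,4.8,'s6c')"
```

```text
7.4 [ 504.34718733 -160.99982455  234.50884715] [[ 0.002  0.986  0.166]
 [ 0.     0.166 -0.986]
 [-1.     0.003  0.   ]] [ 0.06951098  0.4705754  -1.79266095] 7.967568393694238
190 u [317 336] x -25.2 y -2.4 4.7 z -51.9
205 u [315 337] x -34.4 y -2.9 4.7 z -47.9
220 u [315 337] x -34.6 y -2.9 4.8 z -42.6
235 u [315 337] x -34.5 y -3.0 4.8 z -37.2
250 u [315 337] x -34.4 y -3.0 4.9 z -31.7
265 u [315 337] x -34.5 y -3.0 4.9 z -26.2
280 u [315 337] x -34.2 y -3.1 5.0 z -20.3
295 u [293 359] x -27.2 y -12.1 13.8 z -11.3
310 u [303 349] x -36.5 y -7.3 9.1 z -9.3
325 u [316 337] x -34.6 y -2.8 5.0 z -2.0
[-2.14479145e+01 -5.62369025e+00  8.01302489e+01  6.91028373e-02
  1.05370588e+02 -3.09634957e+01]
```

View pics/w6.png

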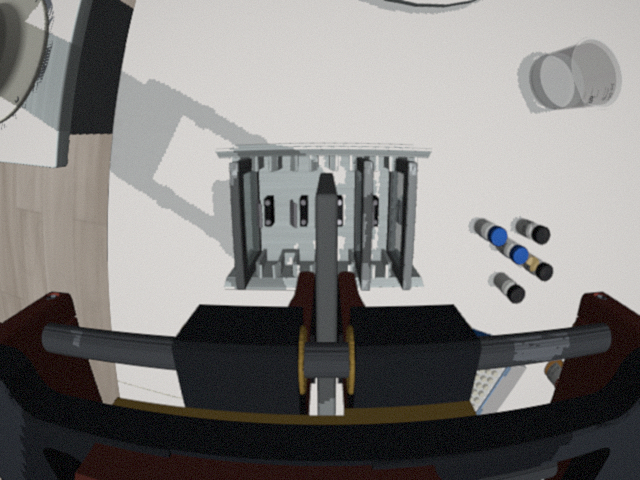

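View pics/s6c.png

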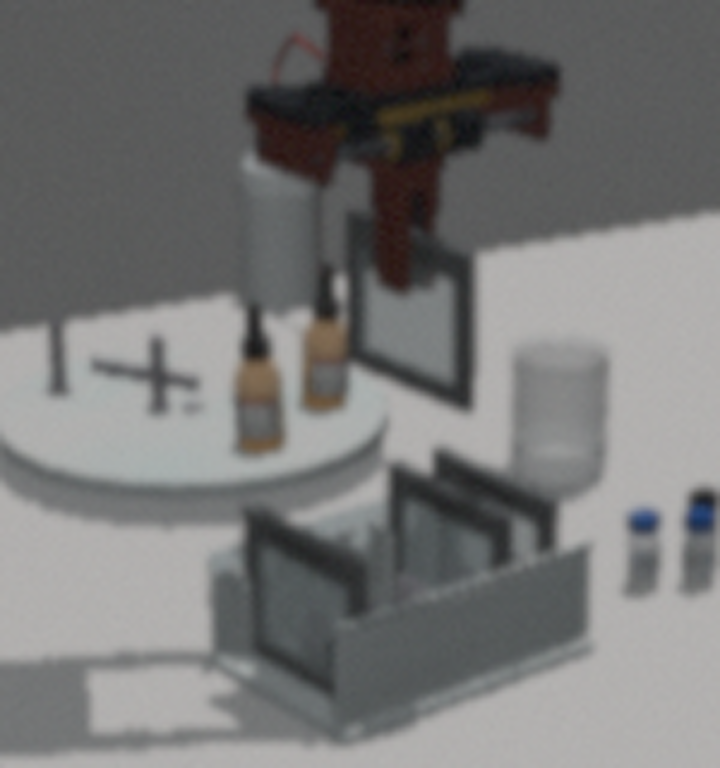

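The held cassette is upright at (326,175-340) over the middle slot. The neighbours are at x≈238, 363 and 407 and the near wall is at row 152. I'll measure them relative to the tool in this same picture.

```bash
cat > rel.py <<'E'
import sys
from fit import *
tag=sys.argv[1]; im,d,c=load(tag); L=np.load(f'pics/{tag}L.npy'); h=float(sys.argv[2])
# neighbour tops
z103=h-103; v,u=np.mgrid[0:480,0:640]
m=(abs(L[...,0]-z103)<5)&(d>0)&(L[...,2]>-75)&(L[...,2]<60)&(abs(L[...,1])<110)&(v<275)
Q=L[m]; y=Q[:,1]; s=np.sort(y); g=np.where(np.diff(s)>12)[0]; lab=np.searchsorted(s[g]+1,y)
for l in range(lab.max()+1):
    q=Q[lab==l]
    if len(q)<40: continue
    f=np.polyfit(q[:,2],q[:,1],1); 
    print('nb',len(q),'y@0',f[1].round(2),'slope deg',np.degrees(np.arctan(f[0])).round(2),'ymid',np.mean(np.percentile(q[:,1]-f[0]*q[:,2],[3,97])).round(2),'z',np.percentile(q[:,2],[0,1,99]).round(1),'x',np.median(q[:,0]).round(1))
# held cassette top
m=(abs(L[...,0]+34.4)<4)&(abs(L[...,1])<9)&(v<290); q=L[m]; f=np.polyfit(q[:,2],q[:,1],1); print('held y@0',f[1],'slope',np.degrees(np.arctan(f[0])),'zmin',np.sort(q[:,2])[:5], 'ymid',np.mean(np.percentile(q[:,1],[3,97])))
# wall top
m=(abs(L[...,0]-(h-74))<4)&(v<200)&(abs(L[...,1])<95)&(d>0); q=L[m]
if len(q): f=np.polyfit(q[:,1],q[:,2],1); print('wall74',len(q),'z',np.percentile(q[:,2],[2,50,98]),'slope deg',np.degrees(np.arctan(f[0])))
E
python3 rel.py w6 234.5; python3 -c "
from h import *
crop('w6',205,130,445,300,3.3,'w6c')"
```

```text
nb 1099 y@0 -72.96 slope deg 0.02 ymid -73.13 z [-55.9 -55.   38.2] x 133.1
nb 1142 y@0 34.27 slope deg 0.05 ymid 34.31 z [-55.6 -54.7  37.6] x 133.3
nb 1135 y@0 69.85 slope deg -0.14 ymid 70.01 z [-55.6 -54.8  38.5] x 133.4
held y@0 0.8525300562489492 slope -0.12532091547417498 zmin [-52.19827333 -52.13317769 -52.10219788 -52.08517852 -52.08098735] ymid 0.9285170615808009
wall74 962 z [-66.54309691 -64.62403514 -29.52885767] slope deg 0.14087270757449394
```

View pics/w6c.png

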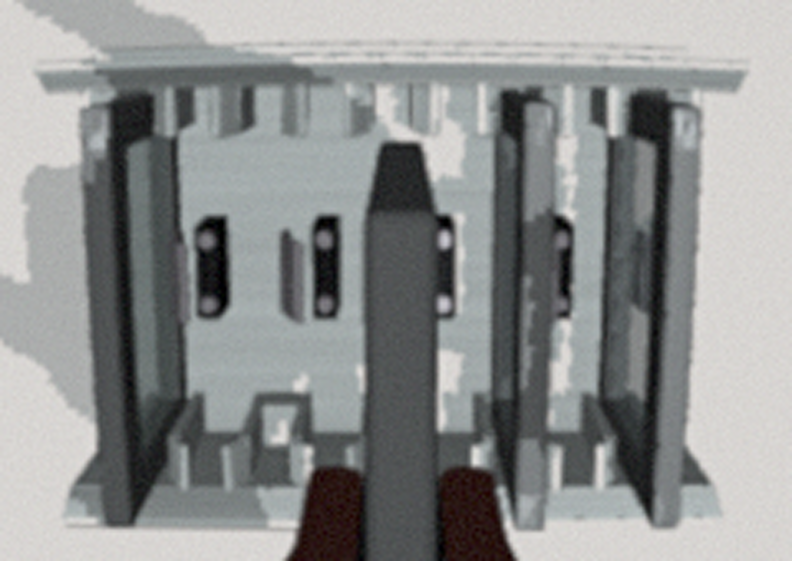

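Request:
{"name": "step_arm", "arguments": {"targets": [[0,0,0,0,0,0,2],[0,0,0,0,0,0,2],[0,0,0,0,0,0,2],[0,0,0,0,0,0,2],[0,0,0,0,0,0,2]]}}

```text
clock: 8.0
tool_pos: [504.0, -162.3, 233.6]
tool_rot: [[0.001, 0.986, 0.164], [0.001, 0.164, -0.986], [-1.0, 0.001, -0.0]]
wrist_force: [0.4, 0.0, -2.0]
width: 7.9
```

```bash
python3 - <<'E'
from h import *
for i in range(5):
    s=env.state(); c=env.get_calibration('wrist'); C=c['cam_to_world']
    print(s['clock'],s['tool_pos'].round(2),(s['tool_rot']).round(4).tolist(), s['qvel'].round(2).tolist())
    T=s['tool_rot']; print('cam in tool',(T.T@(C[:3,3]-s['tool_pos'])).round(2),(T.T@C[:3,:3]).round(4).tolist())
    if i<4: env.get_image('wrist')
E
python3 edge.py w7 -45 -20|head -4; python3 rel.py w7 233.5
```

```text
8.0 [ 503.99 -162.29  233.59] [[0.001, 0.9865, 0.1639], [0.0007, 0.1639, -0.9865], [-1.0, 0.0011, -0.0005]] [-0.03, 0.02, -0.02, 0.04, -0.06, -0.03]
cam in tool [-160.59    0.89  -68.81] [[-0.0008, 0.2535, -0.9673], [1.0, 0.0008, -0.0007], [0.0006, -0.9673, -0.2535]]
8.05 [ 503.99 -162.31  233.58] [[0.0009, 0.9865, 0.1638], [0.0007, 0.1638, -0.9865], [-1.0, 0.001, -0.0005]] [-0.12, 0.09, -0.01, 0.02, -0.09, 0.03]
cam in tool [-160.6     0.89  -68.82] [[-0.0009, 0.2535, -0.9673], [1.0, 0.0008, -0.0007], [0.0006, -0.9673, -0.2535]]
8.1 [ 503.98 -162.34  233.6 ] [[0.001, 0.9865, 0.1638], [0.0006, 0.1638, -0.9865], [-1.0, 0.0011, -0.0004]] [0.06, 0.05, -0.01, 0.06, -0.04, 0.12]
cam in tool [-160.59    0.9   -68.84] [[-0.0008, 0.2534, -0.9673], [1.0, 0.0007, -0.0007], [0.0006, -0.9673, -0.2534]]
8.15 [ 503.99 -162.31  233.6 ] [[0.001, 0.9865, 0.1638], [0.0006, 0.1638, -0.9865], [-1.0, 0.0011, -0.0004]] [0.01, -0.04, 0.06, -0.04, 0.02, 0.04]
cam in tool [-160.59    0.9   -68.81] [[-0.0009, 0.2535, -0.9673], [1.0, 0.0008, -0.0007], [0.0006, -0.9673, -0.2535]]
8.2 [ 503.99 -162.29  233.62] [
[... 214 characters left out ...]
, -0.9673, -0.2535]]
8.2 [ 503.9872824  -162.28811377  233.62403341] [[ 0.001  0.986  0.164]
 [ 0.001  0.164 -0.986]
 [-1.     0.001 -0.   ]] [ 0.48570887 -0.61105588 -1.94274964] 8.234469128338453
190 u [317 336] x -25.7 y -2.4 4.7 z -52.0
nb 1111 y@0 -72.17 slope deg 0.12 ymid -72.32 z [-56.7 -55.9  38.2] x 132.3
nb 1132 y@0 35.24 slope deg 0.39 ymid 35.32 z [-57.1 -56.3  37.5] x 132.3
nb 1114 y@0 70.71 slope deg 0.02 ymid 70.84 z [-57.2 -56.4  38.1] x 132.3
held y@0 0.8957802605186195 slope -0.07884539782333819 zmin [-52.20515598 -52.107691   -52.10183101 -52.08725044 -52.08504122] ymid 0.9467420934991277
wall74 1048 z [-68.20990375 -66.07996915 -30.23035337] slope deg -0.3695286997084241
```

Run:
```python
from fit import *
im,d,c=load('w7'); L=np.load('pics/w7L.npy')
crop('w7',290,150,365,215,10,'w7e')
for v in range(168,198):
    r=L[v,300:350]; k=(r[:,0]<80)&(abs(r[:,1])<9)
    if k.any():
        q=r[k]; print(v,300+np.where(k)[0][[0,-1]],'x',q[:,0].mean().round(1),'ymid',((q[0,1]+q[-1,1])/2).round(2),'w',(q[-1,1]-q[0,1]).round(1),'z',q[:,2].mean().round(1))
```

```text
170 [348 348] x -160.6 ymid 0.9 w 0.0 z -68.8
173 [321 331] x 54.6 ymid 0.99 w 5.8 z -51.9
174 [320 332] x 47.9 ymid 0.99 w 6.8 z -51.9
175 [320 332] x 40.5 ymid 0.99 w 6.6 z -51.9
176 [300 332] x 19.5 ymid 2.54 w 3.3 z -53.2
177 [319 333] x 29.5 ymid 0.98 w 7.6 z -51.8
178 [319 333] x 22.2 ymid 0.99 w 7.1 z -52.0
179 [319 333] x 16.1 ymid 0.99 w 6.7 z -52.1
180 [319 333] x -0.5 ymid 0.97 w 6.6 z -53.2
181 [319 333] x 5.9 ymid 0.95 w 6.4 z -52.1
182 [319 333] x 5.8 ymid 0.98 w 6.4 z -51.7
183 [318 335] x 3.3 ymid 1.23 w 7.9 z -51.5
184 [318 335] x -2.9 ymid 1.2 w 7.4 z -51.7
185 [318 335] x -7.3 ymid 1.17 w 7.1 z -51.8
186 [318 335] x -11.1 ymid 1.16 w 7.0 z -51.8
187 [307 349] x -29.6 ymid 0.9 w 0.0 z -53.5
188 [317 336] x -24.8 ymid 1.19 w 7.8 z -52.6
189 [317 336] x -21.6 ymid 1.18 w 7.3 z -51.8
190 [317 336] x -25.5 ymid 1.13 w 7.0 z -51.9
191 [317 336] x -28.3 ymid 1.12 w 6.9 z -51.9
192 [317 336] x -31.4 ymid 1.11 w 6.8 z -52.0
193 [317 336] x -31.6 ymid 1.11 w 6.7 z -51.7
194 [315 337] x -32.5 ymid 1.0 w 8.0 z -51.4
195 [315 337] x -33.9 ymid 0.96 w 7.6 z -51.3
196 [315 337] x -34.2 ymid 0.96 w 7.6 z -51.0
197 [315 337] x -34.2 ymid 0.93 w 7.5 z -50.6
```

View pics/w7e.png

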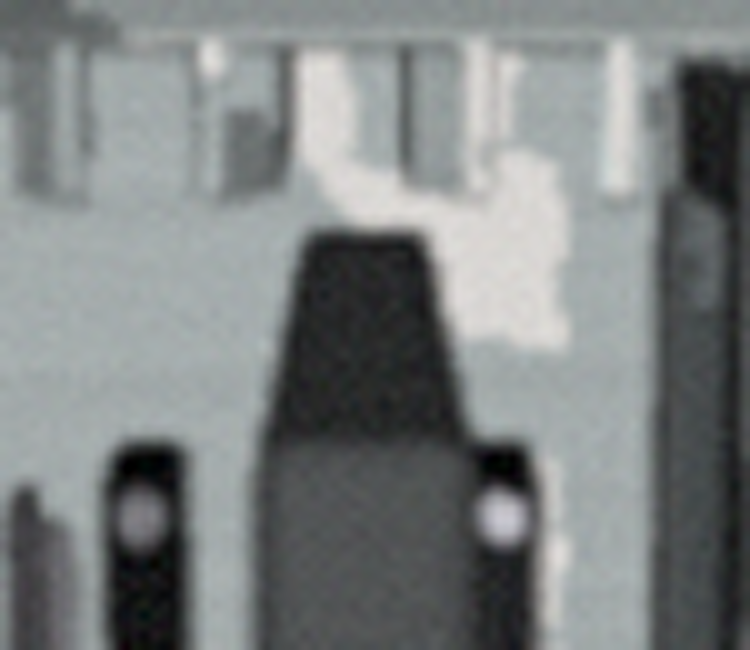

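The cassette end face gives a constant y of 0.98 over 80 mm of depth, so camera tilt is negligible. In the same picture slot_2's centre is about 1.5 mm toward tool -y and 4-5 mm toward tool -z. I'll correct by (-2, +3.7) and descend to just above the flares.

Request:
{"name": "step_arm", "arguments": {"targets": [[-1,2,-15,0,0,0,2],[-2,3.7,-40,0,0,0,2],[-2,3.7,-65,0,0,0,2],[-2,3.7,-80,0,0,0,2],[-2,3.7,-92,0,0,0,2],[-2,3.7,-92,0,0,0,2],[-2,3.7,-92,0,0,0,2],[-2,3.7,-92,0,0,0,2],[-2,3.7,-92,0,0,0,2],[-2,3.7,-92,0,0,0,2]]}}

```text
clock: 9.25
tool_pos: [502.3, -158.7, 142.5]
tool_rot: [[0.002, 0.986, 0.164], [0.0, 0.164, -0.986], [-1.0, 0.002, 0.0]]
wrist_force: [0.1, -0.3, -2.2]
width: 7.6
```

```bash
python3 edge.py w8 -45 -20|head -4; python3 rel.py w8 141.6; python3 -c "
from h import *
crop('w8',150,100,500,340,2.2,'w8c')
grab('scene','s8');crop('s8',230,200,340,290,7,'s8c')"
```

```text
9.25 [ 502.33335269 -158.69152141  142.45231138] [[ 0.002  0.986  0.164]
 [ 0.     0.164 -0.986]
 [-1.     0.002  0.   ]] [ 0.07392765 -0.29282575 -2.17892648] 7.58324987115556
190 u [317 336] x -25.7 y -2.4 4.7 z -52.0
nb 1327 y@0 -71.03 slope deg 0.12 ymid -71.29 z [-53.4 -52.8   5.1] x 41.0
nb 1463 y@0 35.92 slope deg 0.09 ymid 35.98 z [-53.3 -52.8   4.7] x 41.2
nb 1318 y@0 71.42 slope deg -0.13 ymid 71.66 z [-53.3 -52.7   5.4] x 41.2
held y@0 0.9065905033867349 slope -0.06354238136631608 zmin [-52.17196441 -52.16119355 -52.14020071 -52.11513033 -52.11466478] ymid 0.9543244297239468
wall74 1766 z [-64.44887225 -62.46347865 -39.16755247] slope deg -0.21266680288701942
```

View pics/w8c.png

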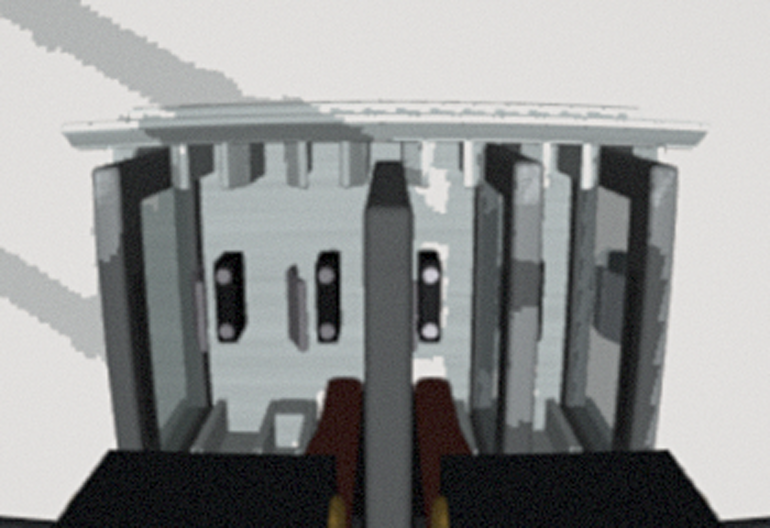

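View pics/s8c.png

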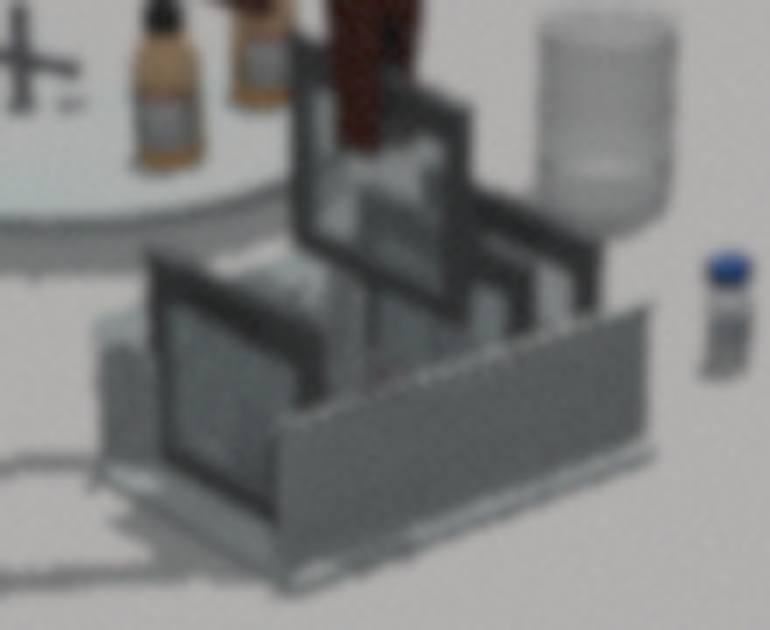

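Request:
{"name": "step_arm", "arguments": {"targets": [[-0.6,0.9,-2,0,0,0,2],[-0.6,0.9,-5,0,0,0,2],[-0.6,0.9,-8,0,0,0,2],[-0.6,0.9,-11,0,0,0,2],[-0.6,0.9,-14,0,0,0,2],[-0.6,0.9,-17,0,0,0,2],[-0.6,0.9,-20,0,0,0,2],[-0.6,0.9,-22,0,0,0,2],[-0.6,0.9,-22,0,0,0,2],[-0.6,0.9,-22,0,0,0,2]]}}

```text
clock: 10.35
tool_pos: [501.4, -157.7, 119.7]
tool_rot: [[0.001, 0.986, 0.164], [0.001, 0.164, -0.986], [-1.0, 0.001, -0.0]]
wrist_force: [-0.3, 0.6, -2.0]
width: 7.7
```

Request:
{"name": "step_arm", "arguments": {"targets": [[0,0,-2,0,0,0,2],[0,0,-4,0,0,0,2],[0,0,-6,0,0,0,2],[0,0,-8,0,0,0,2],[0,0,-10,0,0,0,2],[0,0,-10,0,0,0,2],[0,0,-10,0,0,0,2]]}}

```text
clock: 11.05
tool_pos: [501.4, -157.7, 109.6]
tool_rot: [[0.001, 0.986, 0.164], [0.001, 0.164, -0.986], [-1.0, 0.001, -0.0]]
wrist_force: [0.3, 0.4, -2.0]
width: 7.8
```

Request:
{"name": "step_arm", "arguments": {"targets": [[0,0,-2,0,0,0,2],[0,0,-4,0,0,0,2],[0,0,-6,0,0,0,2],[0,0,-6,0,0,0,2]]}}

```text
clock: 11.45
tool_pos: [501.2, -157.6, 103.1]
tool_rot: [[0.0, 0.986, 0.164], [0.001, 0.164, -0.986], [-1.0, 0.0, -0.001]]
wrist_force: [0.7, -0.2, -1.3]
width: 7.8
```

Request:
{"name": "step_arm", "arguments": {"targets": [[0,0,-2,0,0,0,2],[0,0,-4,0,0,0,2],[0,0,-6,0,0,0,2],[0,0,-6,0,0,0,2]]}}

```text
clock: 11.85
tool_pos: [501.2, -157.6, 97.2]
tool_rot: [[0.0, 0.986, 0.164], [0.001, 0.164, -0.986], [-1.0, 0.001, -0.001]]
wrist_force: [0.3, -0.1, -1.8]
width: 7.8
```

Request:
{"name": "step_arm", "arguments": {"targets": [[0,0,-2,0,0,0,2],[0,0,-4,0,0,0,2],[0,0,-6,0,0,0,2],[0,0,-6,0,0,0,2]]}}

```text
clock: 12.25
tool_pos: [501.0, -157.9, 91.6]
tool_rot: [[0.0, 0.987, 0.164], [0.0, 0.164, -0.987], [-1.0, 0.0, -0.0]]
wrist_force: [-4.1, -1.3, 1.8]
width: 8.2
```

Request:
{"name": "step_arm", "arguments": {"targets": [[0,0,-1.5,0,0,0,2],[0,0,-3,0,0,0,2],[0,0,-4,0,0,0,2],[0,0,-4,0,0,0,2]]}}

```text
clock: 12.65
tool_pos: [500.9, -157.6, 86.8]
tool_rot: [[-0.0, 0.986, 0.164], [0.001, 0.164, -0.986], [-1.0, -0.0, -0.001]]
wrist_force: [-4.2, -1.1, -0.1]
width: 8.1
```

Request:
{"name": "step_arm", "arguments": {"targets": [[0,0,-1,0,0,0,2],[0,0,-2,0,0,0,2],[0,0,-3,0,0,0,2],[0,0,-3,0,0,0,2]]}}

```text
clock: 13.05
tool_pos: [501.3, -157.6, 84.4]
tool_rot: [[0.001, 0.986, 0.164], [0.001, 0.164, -0.986], [-1.0, 0.001, -0.001]]
wrist_force: [-4.4, -0.7, 0.3]
width: 7.9
```

Request:
{"name": "step_arm", "arguments": {"targets": [[0,0,-1,0,0,0,2],[0,0,-2,0,0,0,2],[0,0,-3,0,0,0,2],[0,0,-3,0,0,0,2]]}}

```text
clock: 13.45
tool_pos: [501.3, -157.7, 81.4]
tool_rot: [[0.001, 0.986, 0.164], [0.001, 0.164, -0.986], [-1.0, 0.001, -0.0]]
wrist_force: [-3.8, -1.2, -1.1]
width: 7.7
```

Request:
{"name": "step_arm", "arguments": {"targets": [[0,0,-1,0,0,0,2],[0,0,-2,0,0,0,2],[0,0,-3,0,0,0,2],[0,0,-3,0,0,0,2]]}}

```text
clock: 13.85
tool_pos: [501.3, -157.7, 78.4]
tool_rot: [[0.001, 0.986, 0.164], [0.001, 0.164, -0.986], [-1.0, 0.001, -0.0]]
wrist_force: [-5.1, -1.5, 0.2]
width: 8.3
```

It's already about 6 mm below the stub height with no resistance, so slot_2 is the free one. Continuing to the floor.

Request:
{"name": "step_arm", "arguments": {"targets": [[0,0,-1,0,0,0,2],[0,0,-2,0,0,0,2],[0,0,-3,0,0,0,2],[0,0,-4,0,0,0,2],[0,0,-5,0,0,0,2],[0,0,-6,0,0,0,2],[0,0,-6,0,0,0,2]]}}

```text
clock: 14.55
tool_pos: [501.3, -157.7, 72.4]
tool_rot: [[0.001, 0.986, 0.164], [0.001, 0.164, -0.986], [-1.0, 0.001, -0.001]]
wrist_force: [-5.1, -0.9, -0.5]
width: 8.0
```

Request:
{"name": "step_arm", "arguments": {"targets": [[0,0,-1,0,0,0,2],[0,0,-2,0,0,0,2],[0,0,-2,0,0,0,2]]}}

```text
clock: 14.85
tool_pos: [501.3, -157.6, 70.4]
tool_rot: [[0.001, 0.986, 0.164], [0.001, 0.164, -0.986], [-1.0, 0.001, -0.001]]
wrist_force: [-4.5, -1.4, 0.5]
width: 8.0
```

Request:
{"name": "step_arm", "arguments": {"targets": [[0,0,-1,0,0,0,2],[0,0,-2,0,0,0,2],[0,0,-2,0,0,0,2]]}}

```text
clock: 15.15
tool_pos: [501.3, -157.7, 68.4]
tool_rot: [[0.001, 0.986, 0.164], [0.001, 0.164, -0.986], [-1.0, 0.001, -0.001]]
wrist_force: [-4.0, -0.5, 1.5]
width: 8.1
```

Request:
{"name": "step_arm", "arguments": {"targets": [[0,0,-0.7,0,0,0,2],[0,0,-1.4,0,0,0,2],[0,0,-1.4,0,0,0,2]]}}

```text
clock: 15.45
tool_pos: [501.4, -157.6, 67.2]
tool_rot: [[0.001, 0.986, 0.164], [0.001, 0.164, -0.986], [-1.0, 0.001, -0.0]]
wrist_force: [-4.7, -0.2, 1.2]
width: 7.8
```

Request:
{"name": "step_arm", "arguments": {"targets": [[0,0,-0.5,0,0,0,2],[0,0,-1,0,0,0,2],[0,0,-1,0,0,0,2]]}}

```text
clock: 15.75
tool_pos: [501.5, -157.6, 67.2]
tool_rot: [[0.001, 0.986, 0.164], [0.001, 0.164, -0.986], [-1.0, 0.002, -0.0]]
wrist_force: [-6.8, 1.0, 4.5]
width: 7.7
```

Request:
{"name": "step_arm", "arguments": {"targets": [[0,0,-0.5,0,0,0,2],[0,0,-1,0,0,0,2],[0,0,-1,0,0,0,2]]}}

```text
clock: 16.05
tool_pos: [501.6, -157.6, 67.1]
tool_rot: [[0.002, 0.986, 0.164], [0.0, 0.164, -0.986], [-1.0, 0.002, -0.0]]
wrist_force: [-7.1, 1.9, 8.9]
width: 8.1
```

Request:
{"name": "step_arm", "arguments": {"targets": [[0,0,-1,0,0,0,2],[0,0,-1.5,0,0,0,2],[0,0,-1.5,0,0,0,2]]}}

```text
clock: 16.35
tool_pos: [501.7, -157.5, 67.1]
tool_rot: [[0.003, 0.986, 0.164], [0.0, 0.164, -0.986], [-1.0, 0.003, 0.0]]
wrist_force: [-12.2, 2.9, 16.5]
width: 8.2
```

```bash
python3 edge.py w9 -45 -20
python3 - <<'E'
from h import *
L=np.load('pics/w9L.npy')
grab('scene','s9');crop('s9',230,190,340,290,7,'s9c')
E
```

```text
16.35 [ 501.67378101 -157.53640245   67.07862085] [[ 0.003  0.986  0.164]
 [ 0.     0.164 -0.986]
 [-1.     0.003  0.   ]] [-12.1530819    2.89589333  16.52146957] 8.200165829357633
190 u [317 336] x -25.6 y -2.4 4.7 z -52.0
205 u [315 337] x -34.4 y -2.9 4.7 z -47.9
220 u [315 337] x -34.4 y -2.9 4.8 z -42.6
235 u [315 337] x -34.5 y -2.9 4.8 z -37.3
250 u [315 337] x -34.0 y -3.0 4.9 z -31.6
265 u [315 337] x -34.4 y -3.0 4.9 z -26.2
280 u [315 337] x -34.2 y -3.1 4.9 z -20.3
295 u [293 359] x -26.9 y -12.1 13.9 z -11.2
310 u [303 349] x -36.4 y -7.3 9.2 z -9.3
325 u [316 337] x -34.5 y -2.8 5.0 z -2.0
```

View pics/w9.png

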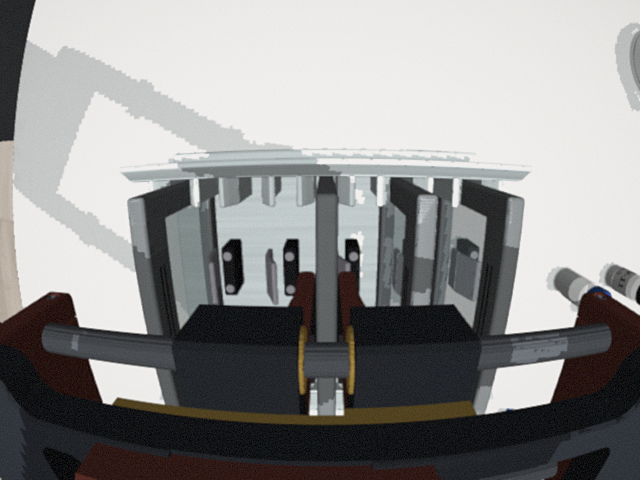

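View pics/s9c.png

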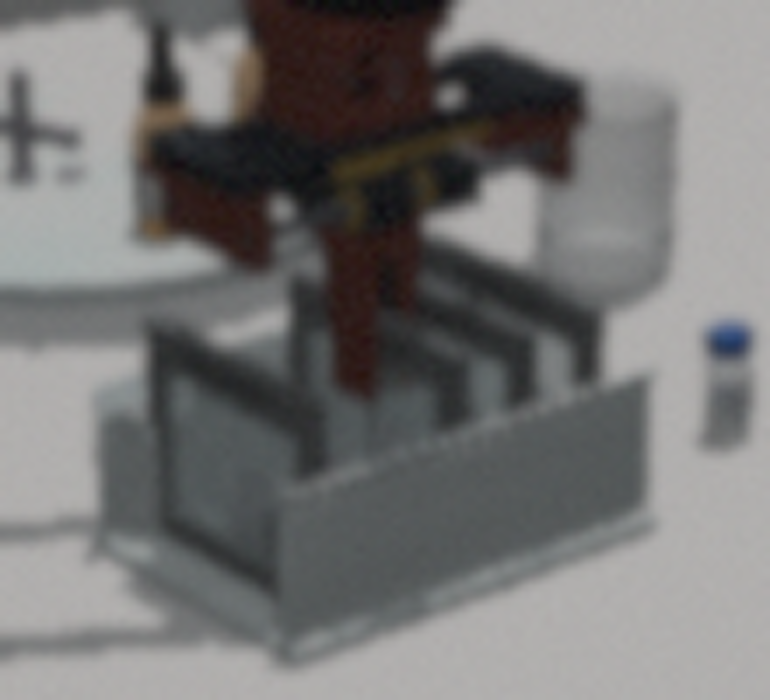

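The top edge is at 67.1+34.4=101.5, against 101.3 measured for the neighbours with the same camera, so it's home. I'll relieve the push, then open to 22 mm.

Request:
{"name": "step_arm", "arguments": {"targets": [[0,0,1,0,0,0,2],[0,0,2.5,0,0,0,2],[0,0,2.5,0,0,0,2],[0,0,2.5,0,0,0,10],[0,0,2.5,0,0,0,14],[0,0,2.5,0,0,0,18],[0,0,2.5,0,0,0,22],[0,0,2.5,0,0,0,22],[0,0,2.5,0,0,0,22]], "force": 20}}

```text
clock: 17.35
tool_pos: [501.5, -157.6, 66.2]
tool_rot: [[0.001, 0.986, 0.164], [0.001, 0.164, -0.986], [-1.0, 0.001, -0.0]]
wrist_force: [-0.2, 0.4, 0.7]
width: 21.6
```

```bash
python3 edge.py w10 -45 -20|cut -c1-200
python3 - <<'E'
from h import *
L=np.load('pics/w10L.npy'); P=L
for u in (140,326,426,513):
    seg=L[205:250,u-6:u+7].reshape(-1,3); print(u,np.percentile(seg[:,0],[2,10,25,50]).round(1))
E
```

```text
17.35 [ 501.54075991 -157.60668025   66.15814834] [[ 0.001  0.986  0.164]
 [ 0.001  0.164 -0.986]
 [-1.     0.001 -0.   ]] [-0.20625739  0.38833554  0.70017187] 21.630742703904065
190 u [312 331] x -26.7 y -4.2 2.8 z -52.1
205 u [311 332] x -35.3 y -4.1 3.0 z -48.0
220 u [311 332] x -35.0 y -4.2 3.0 z -42.7
235 u [311 332] x -35.4 y -4.3 3.0 z -37.5
250 u [311 332] x -34.9 y -4.4 3.1 z -31.9
265 u [311 332] x -35.3 y -4.5 3.1 z -26.5
280 u [311 332] x -35.2 y -4.5 3.1 z -20.7
295 u [283 364] x -27.5 y -16.0 15.7 z -11.4
310 u [279 367] x -36.3 y -16.0 15.6 z -9.2
325 u [296 357] x -35.3 y -10.1 12.1 z -2.4
140 [-36.6 -36.1 -35.7 -35.3]
326 [-36.5 -36.  -35.6 -35.3]
426 [-36.7 -36.2 -35.7 -35.3]
513 [-36.6 -36.1 -35.7 -35.2]
```

View pics/w10.png

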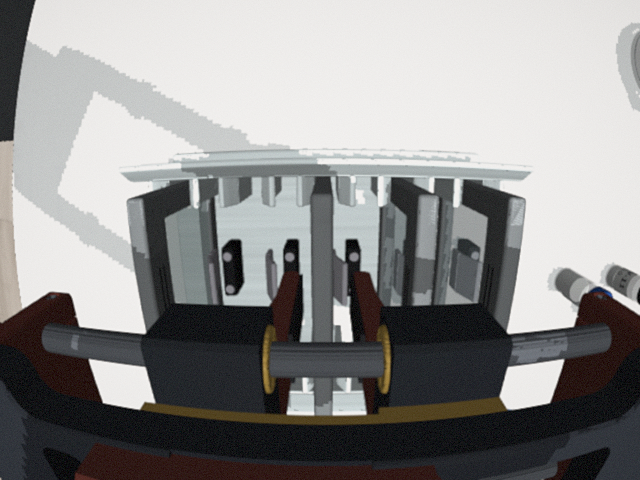

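Released. All four cassette tops read the same depth (35.3), so it is level with the seated neighbours and the leaf has pressed it 1.7 mm onto its fin. Retracting straight up.

Request:
{"name": "step_arm", "arguments": {"targets": [[0,0,4,0,0,0,22],[0,0,12,0,0,0,22],[0,0,24,0,0,0,22],[0,0,40,0,0,0,22],[0,0,60,0,0,0,22],[0,0,85,0,0,0,22],[0,0,110,0,0,0,22],[0,0,135,0,0,0,22],[0,0,160,0,0,0,22],[0,0,160,0,0,0,22],[0,0,160,0,0,0,22],[0,0,160,0,0,0,22]]}}

```text
clock: 18.6
tool_pos: [501.0, -157.5, 225.1]
tool_rot: [[-0.001, 0.986, 0.164], [0.001, 0.164, -0.986], [-1.0, -0.0, -0.001]]
wrist_force: [0.1, -0.1, -0.3]
width: 21.8
```

Request:
{"name": "step_arm", "arguments": {"targets": [[0,0,0,0,0,0,22],[0,0,0,0,0,0,22],[0,0,0,0,0,0,22],[0,0,0,0,0,0,22]]}}

```text
clock: 19.0
tool_pos: [501.3, -157.6, 225.9]
tool_rot: [[0.0, 0.986, 0.164], [0.001, 0.164, -0.986], [-1.0, 0.001, -0.001]]
wrist_force: [0.3, 0.5, -0.8]
width: 22.2
```

Run:
```python
from h import *
s=env.state(); im,d,c=grab('wrist','w11'); L=(wcloud(d,c)-s['tool_pos'])@s['tool_rot']
print(s['clock'],s['tool_pos'],s['wrist_force'],s['width'])
z=s['tool_pos'][2]-L[...,0]
v,u=np.mgrid[0:480,0:640]
m=(abs(z-102)<8)&(abs(L[...,1])<90)&(L[...,2]<0)&(L[...,2]>-60)&(v<280)
y=L[m][:,1];zz=z[m];st=np.sort(y);g=np.where(np.diff(st)>10)[0];lab=np.searchsorted(st[g]+1,y)
for l in range(lab.max()+1):
    k=lab==l
    if k.sum()>40: print(k.sum(),'y',np.median(y[k]).round(2),'z',np.median(zz[k]).round(2))
grab('scene','s11'); crop('s11',190,140,350,290,4.8,'s11c')
grab('top','t11'); crop('t11',140,180,440,320,2.6,'t11c')
```

```text
19.0 [ 501.30461775 -157.59551965  225.88116038] [ 0.2820659   0.52052767 -0.79854446] 22.19306165329002
742 y -69.63 z 101.13
661 y -0.5 z 101.4
718 y 36.57 z 101.3
713 y 71.97 z 101.32
```

View pics/s11c.png

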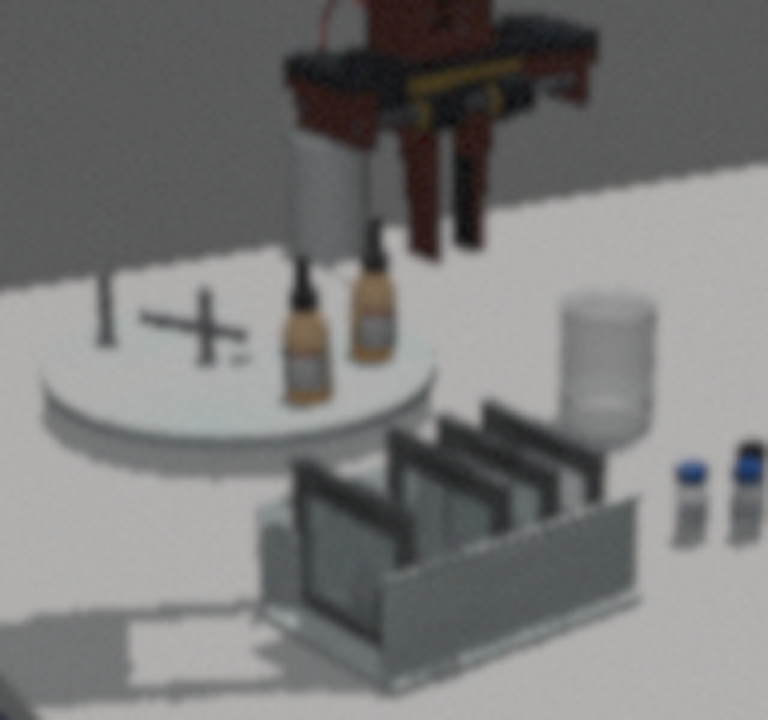

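View pics/t11c.png

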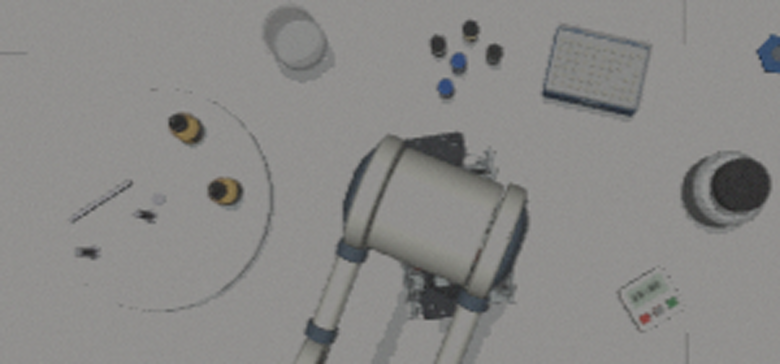

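View pics/w11.png

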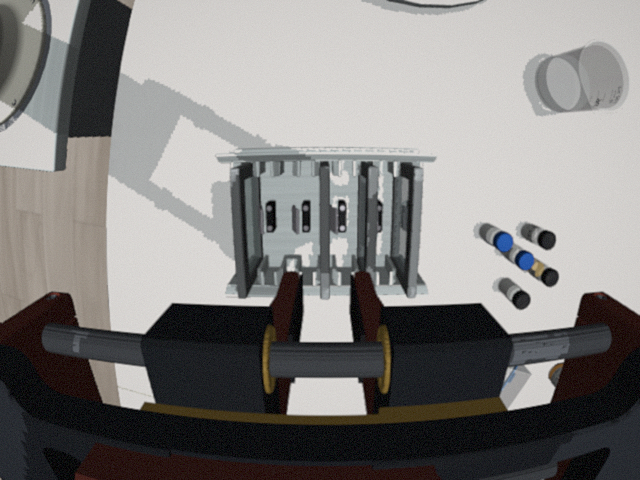

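The cassette stands upright in slot_2 at wrist (324,165-298), with its top at z 101.4 against 101.1-101.3 for the neighbours. Both bottles are standing, and the beaker and timer are where they were. Handing in.

```bash
python3 -c "
from plant import env
print(env.finish_job())"
```

```text
the job is handed in; nothing more can be done
None
```

The cassette is fully home in the rack's middle slot (slot_2), and I handed the job in at about 19.2 s.

- **Lift:** I gripped the leaning cassette by its top edge and lifted it straight up off the pegs. Pictures taken after the lift showed the disc unmoved and both bottles standing.
- **Insertion:** I set it upright and lowered it slowly into slot_2. It passed the stub height with only the leaf's force of about 4 to 5 N, so this was the clear slot and no move to slot_1 was needed. It then stopped hard, with up to 16.5 N of push at the wrist.
- **Last checks:** After release, its top edge read 101.4 mm, against 101.1 to 101.3 mm for the three seated neighbours. The gripper was clear, with about 0 N on the wrist. By eye, the beaker and timer had not moved.
- **Disagreement:** The camera estimates of the slot centre differed by about 1.5 mm across the slot and 2 mm along it. I went by the wrist-camera reading that showed the cassette and the rack together. The camera heights also read about 1.7 mm low for all four cassettes alike.

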